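# Lay the filter carton down and shut the drawer

### The arm

A 6-joint arm with a two-finger parallel gripper is mounted at the origin on a cart in front of the work surface, level with it; the furniture and walls round the work are solid. World frame = base frame: x ahead of the robot, y to its left, z up, the work surface at z = 0. Lengths are in mm, angles in rad, forces in N, time in s.
With the tool pointing down it reaches from about 275 to 975 mm from the base axis. Payload 8.4 kg.
Tool frame: the origin (TCP) lies midway between the tips of the shut fingers; the grasp point (between the pads) lies 19 mm behind it (arm.tcp_to_grasp is the distance from the TCP to the grasp point, in mm); z points along the fingers, y is the direction in which the jaws open and shut (so a half turn about z gives the same grasp; the last joint's range is limited). The gripper opens to 92 mm and grips with 3 to 60 N. Pads are 20 mm wide; open, the fingers measure 128 mm over their backs; the gripper's body (75 mm by 189 mm) begins 69 mm behind the grasp point.
Start: joints at [-1.154, 0.353, 1.633, -0, 1.155, -0.002], TCP at [254.164, -570.989, 214.583] pointing down, gripper open.
Joint ranges: [-2.63, 2.63], [-0.92, 2.1], [0.06, 2.66], [-1.3, 4.44], [0, 2.69], [-3.02, 3.02]. Speed limits (rad/s): [2.22, 2.22, 2.79, 3.14, 3.14, 3.14].

### API

Orientations are given as a unit quaternion [w, x, y, z].
In Python, from plant import readout, imaging, ticket, models, arm gives the robot as it stands.
- The arm moves only by the shell command python3 -m inch 'ROWS' [FORCE]. ROWS is JSON, a list of rows, each a list of 5 numbers: the opening, from -1 (shut) to 1 (fully open), so that 0 is half open, then the shift along the world's x, y, z in mm, then the turn about the world's z in degrees. In form: [[hand, tx, ty, tz, turn], ...]. A call has 1 to 10 rows; each row is the pose to reach, as a shift and turn from the pose measured when the call began; what a row does not reach only later rows make up. A row lasts 1/10 s, in which the tool goes at most 50 mm and 8.59 degrees, less where a joint would pass 70% of its speed; a pose out of reach is approached as far as the arm can. A call with a gripper value outside its range is refused whole. The fingers move at their own pace and stop on an object; FORCE is the grip in N (left out, the last holds). Time passes only in rows, so rows that repeat a pose let the fingers close. It gives the time, the measured TCP pose, the force and the opening at its end, in the units of the state.
- readout.state(): the state, without advancing time (a new reading comes with each control period).
- imaging.capture(name): name is "scene" or "top"; returns a dict with "color" (480x640x3 uint8, red, green, blue), "fovy" (degrees; the focal length in pixels is half the picture's height over the tangent of half this angle, whatever the lens; pixels are square), "cx", "cy" (the principal point, pixels), "k1" (the pictures are not rectified: a ray, as slopes to the right and down, at radius r is drawn at 1 + k1 r^2 times it, then the intrinsics apply), "world_to_cam" (4x4, takes a point from world to camera coordinates). Camera axes: x right, y up, looking along -z (the intrinsics and any distortion apply to the point x, -y, -z); pixel columns grow to the right and rows downward; lengths in mm; the calibration is good to about 2 mm. A picture is of the moment at which its call begins. There is no depth.
- ticket.job_done(): hands the job in, once; it reports no verdict.
Trained networks look in a picture, given as the dict that the camera call returned (one of the last four; its "shot" number tells which), for a name from the list of things; names that differ only in an ending like _2 or _b are one class to them, and where a whole thing is asked for, a point or a joint stands for the part that bears it (a point fixed in the world has none). Each returns a list of dicts, best first, with "conf" (0 to 1); they miss things now and then, are a little off and sometimes report something else, mostly with a low value. They report only what shows in the picture. A call takes as long as a camera call. They do not tell look-alikes from the thing itself.
- models.search_frame(picture, target): "position" ([x, y, z] in mm, in world coordinates, good to about 4 mm: the middle of the surface that is visible of it).
The state is a dict: "t": time; "qpos": joint angles; "qvel": joint speeds; "tau": joint torques, N m; "ee_pos": TCP position; "tool_rot": TCP orientation; "ft_force": force on the tool from outside, world axes, zero at the start; "torque": the same for the moment, N m; "gripper_width": opening from 0.0 (shut) to 1.0 (fully open).
Only numpy, scipy, OpenCV 4.12 (cv2) and the standard library are available. Lean on these libraries where they do the work, as an engineer would, in place of code of your own. Each camera call takes 0.05 s, during which the arm holds its last target.

### The job

The filter carton was left standing on end in the open drawer of the low wooden unit, where it is too tall for the drawer to shut. Push it over gently near its top so that it lies flat on the drawer floor between the two blue tape strips, leaving the small model part in its end of the drawer alone, and then push the drawer fully shut without forcing it. Only push with the fingers: do not grip or lift anything, leave the other things on the desk where they are, and finish clear of everything.

Things in the scene. Friction and masses are not known exactly. Their poses are not given: they have to be found in the camera images.
- carton: white closed carton, 110 x 76 x 30 mm, 0.08 to 0.17 kg, standing on end near the left or right end of the drawer. Origin: middle of the end it stands on; z up its length, x along its 76 mm width, y through its 30 mm thickness (roughly along the drawer). Under 1 N along y near its top tips it; leaning some 15 degrees it falls by itself about its lower edge, and so lies 110 mm beyond that edge.
- carton_center (a point): centre of the carton, 55 mm above its origin along its z; 15 mm above the drawer floor when it lies flat.
- hull: small orange-red model part, 42 x 18 x 11 mm, lying in the drawer at the end opposite to the carton, its long side front to back. Origin: centre of its underside. Leave it.
- drawer (a joint): opening of the drawer in m: 0 fully shut, 0.108 fully open; it starts open or nearly so. It slides with about 1.5 N of friction and stays where it is left.
- drawer_bay (a point): middle of the drawer's inner floor, 11.5 mm above the desk. x points the way the drawer shuts, y to the drawer's left end (robot's left), z up. Inside it is 100 (x) by 248 mm (y); side walls 36 mm, front 51 mm above this floor. Blue tape strips, 5 mm wide, cross the floor at y = +83 and -83 mm. Carton at first near y = +93 or -93 mm, model part near 93 mm to the other side.
- drawer_front (a point): middle of the outside of the drawer front, 36 mm above the desk; axes as drawer_bay, 60 mm in front (-x) of it. The front is 278 mm wide, from 2.5 to 62.5 mm above the desk. A thin aluminium lip, 90 mm wide, stands out 5.5 mm from it at 57 mm above the desk. Push along +x to shut the drawer.
- unit: low light-wood drawer unit fixed to the desk, 280 (y) x 122 (x) x 72 mm high. Origin: centre of its underside; x points to its back, the drawer comes out at its front (-x). Its opening ends 64 mm above the desk, so a standing carton does not go in.
- sanding: dark green sanding stick, 130 x 18 x 4 mm, lying on top of the unit. Origin: centre of its underside. Leave it.
- cutter: red-handled side cutter, 126 mm long, on the desk to the right. Leave it.
- pincers: steel tweezers, 118 mm long, on the desk to the right. Leave them.
- dish: small steel dish with red paint, 41 mm across, 11 mm high, on the desk right of the unit. Leave it.
- dropper: white dropper bottle with red cap, 29 mm across, 88 mm high, left of the unit. Leave it.
- tape: roll of yellow masking tape, 84 mm across, 19 mm high, left of the unit. Leave it.
- jar: paint jar with yellow paint, pale lid with a yellow spot, 36 mm across, 44 mm high, on the desk to the right. Leave it.
- brush: thin black paint brush, 168 mm long, on the desk left of the unit. Leave it.
There are look-alikes about, which are no part of the job. Of the things that look like the carton, the larger one is meant.

How it is judged (in metres and radians):
On the way, in this order (a step that is already met when the one before it is completed fails the run):
1. the carton has been pushed over and lies flat on the drawer floor between the tape strips, while the drawer is still open (angle between the y axis of carton and the z axis of drawer_bay, either way round below 0.08 rad and y of carton_center in the frame of drawer_bay between -0.03 and 0.03 m and x of carton_center in the frame of drawer_bay between -0.02 and 0.02 m and z of carton_center in the frame of drawer_bay below 0.021 m and (y of hull in the frame of drawer_bay above 0.075 m or y of hull in the frame of drawer_bay below -0.075 m) and z of hull in the frame of drawer_bay below 0.006 m and value of joint drawer above 0.08 m), for 0.3 s.
2. the drawer is pushed fully shut (value of joint drawer below 0.004 m), for 0.2 s.
At the end, for the whole second after the job is handed in: The drawer is shut to within 4 mm. The carton lies flat in it (5 degrees), its middle within 30 mm of the middle of the drawer along its length, so that no end passes the outer edge of a tape strip. The model part lies on the floor of its own end, 75 mm or more from the middle. All at rest (angle between the y axis of carton and the z axis of drawer_bay, either way round below 0.08 rad and y of carton_center in the frame of drawer_bay between -0.03 and 0.03 m and x of carton_center in the frame of drawer_bay between -0.02 and 0.02 m and z of carton_center in the frame of drawer_bay below 0.021 m and (y of hull in the frame of drawer_bay above 0.075 m or y of hull in the frame of drawer_bay below -0.075 m) and z of hull in the frame of drawer_bay below 0.006 m and value of joint drawer below 0.004 m and linear speed of each of carton, hull below 0.01 m/s); the robot touches nothing.
It fails at once if the carton was lifted (its centre rose more than 12 mm above the highest point that tipping needs) (z of carton_center in the frame of drawer_bay above 0.07 m).
It fails at once if the carton was squeezed or struck with more than 15 N (contact force between any of the fingers, the arm and carton above 15 N).
It fails at once if the drawer was gripped or forced, with more than 35 N (contact force between the fingers and unit above 35 N).
It fails at once if the model part in the drawer was lifted or pushed out of its end (z of hull in the frame of drawer_bay above 0.015 m or y of hull in the frame of drawer_bay between -0.07 and 0.07 m).
It fails at once if another thing on the desk or unit was moved by more than 20 mm (distance of any of sanding, cutter, pincers, dish, dropper, tape, jar, brush from where it was at the start of the episode above 0.02 m).
It also fails if it takes over 42 s, if anything falls off the work surface, if the arm or the gripper's body presses on something with over 40 N, if the wrist force passes 120 N, or if a joint passes its speed limit or range.

## Working session

There is one attempt and no reset: what is moved stays moved. The work goes in short steps, Python scripts to look and compute and a shell command to move; the robot and the scene stay as the last step left them, time stands still between calls to the robot, and variables do not carry over. Pictures are saved under pics/ and viewed, and the job is handed in when it is done.

```bash
mkdir -p pics; python3 - <<'E'
from plant import readout, imaging, models
import cv2
s=readout.state(); print(s['t'],s['ee_pos'],s['tool_rot'],s['ft_force'],s['gripper_width'])
for n in ("scene","top"):
    p=imaging.capture(n); cv2.imwrite(f"pics/{n}0.png",p['color'][:,:,::-1])
    print({k:p[k] for k in p if k!='color'})
    for t in ("carton","hull","drawer_front","unit","sanding","dropper","tape"):
        print(n,t,[(x['conf'],[round(float(v)) for v in x['position']]) for x in models.search_frame(p,t)][:4])
E
```

```text
0.0 [ 253.96345571 -570.51519119  213.8393657 ] [-6.92446949e-04  9.78154992e-01  2.07875713e-01 -1.43330164e-04] [ 0.68129403 -0.60848099 -0.12557953] 1.0005385748323339
{'fovy': 43.49578079796411, 'cx': 320.42016260518386, 'cy': 241.85430787922917, 'k1': -0.1894593053862167, 'world_to_cam': array([[-9.53668701e-01, -3.00856194e-01,  1.24903376e-03,
         5.42101399e+02],
       [ 1.38420688e-01, -4.35079049e-01,  8.89688673e-01,
        -9.05059078e+01],
       [-2.67124919e-01,  8.48641132e-01,  4.56565993e-01,
        -1.72616910e+03],
       [ 0.00000000e+00,  0.00000000e+00,  0.00000000e+00,
         1.00000000e+00]]), 'shot': 1}
scene carton [(0.89, [517, 236, 88]), (0.76, [549, 354, 46]), (0.39, [595, 189, 59])]
scene hull [(0.51, [516, 47, 23])]
scene drawer_front [(0.97, [501, 168, 33])]
scene unit [(0.81, [592, 188, 58])]
scene sanding [(0.56, [646, 138, 83]), (0.37, [519, 47, 25])]
scene dropper [(0.85, [605, 435, 36])]
scene tape [(0.72, [500, 167, 32]), (0.62, [562, 501, 14])]
{'fovy': 57.451919345959496, 'cx': 321.41147745708855, 'cy': 234.75290072791452, 'k1': -0.027852900570274577, 'world_to_cam': array([[ 3.00297408e-02, -9.99502829e-01,  9.60781163e-03,
         6.66161056e+01],
       [ 9.80254166e-01,  3.13282239e-02,  1.95244237e-01,
        -5.38635347e+02],
       [-1.95448163e-01,  3.55496355e-03,  9.80707590e-01,
        -9.89322551e+02],
       [ 0.00000000e+00,  0.00000000e+00,  0.00000000e+00,
         1.00000000e+00]]), 'shot': 2}
top carton [(0.82, [512, 219, 124])]
top hull [(0.45, [528, 38, 20])]
top drawer_front [(0.95, [530, 117, 9])]
top unit [(0.86, [583, 125, 74])]
top sanding [(0.94, [649, 126, 79]), (0.53, [513, 480, 3])]
top dropper [(0.69, [607, 422, 52])]
top tape [(0.8, [568, 495, 20]), (0.4, [519, 220, 116]), (0.23, [393, -294, 43])]
```

```bash
ls; ls plant* inch* 2>/dev/null
```

```text
pics
```

View pics/scene0.png

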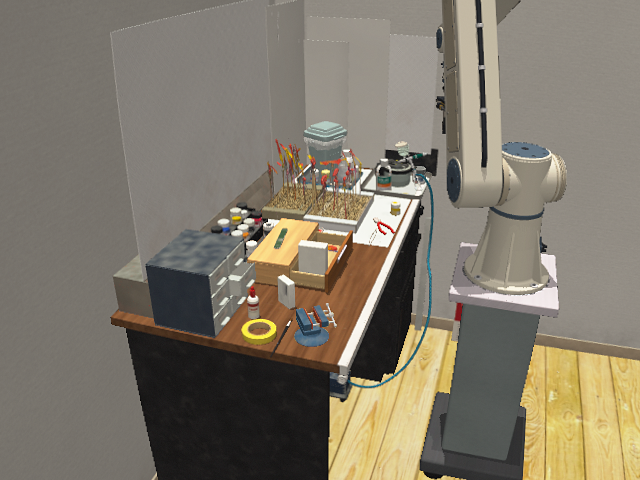

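View pics/top0.png

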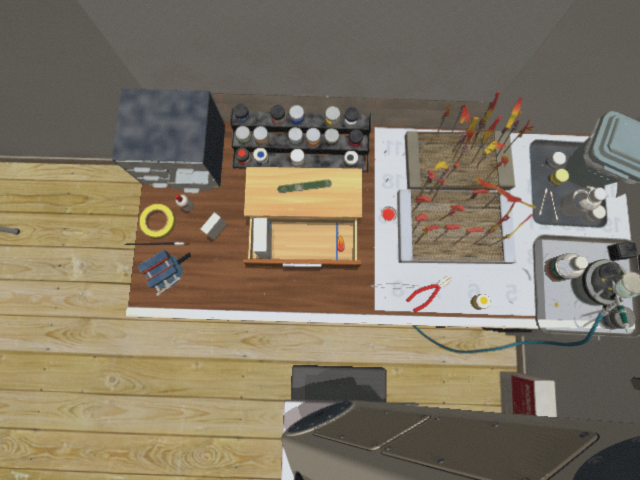

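Carton candidates: the white box in the drawer (top 261,238; scene 313,258) and a white box on the desk (top 212,226; scene 286,291). The one in the drawer looks larger and fits the description. I'll enlarge the image to confirm and to measure.

```bash
cat > h.py <<'E'
import numpy as np
def K(p): f=240/np.tan(np.radians(p['fovy'])/2); return f
def px2w(p,u,v,z):
    f=K(p); d=np.array([(u-p['cx'])/f,(v-p['cy'])/f]); s=d.copy()
    for _ in range(30): s=d/(1+p['k1']*(s@s))
    M=np.array(p['world_to_cam']); R=M[:3,:3]; t=M[:3,3]
    ray=R.T@np.array([s[0],-s[1],-1]); c=-R.T@t
    return c+ray*(z-c[2])/ray[2]
def w2px(p,X):
    M=np.array(p['world_to_cam']); q=M[:3,:3]@np.array(X,float)+M[:3,3]
    s=np.array([q[0],-q[1]])/-q[2]; s=s*(1+p['k1']*(s@s)); return s*K(p)+[p['cx'],p['cy']]
E
python3 - <<'E'
import cv2
a=cv2.imread('pics/top0.png')[155:275,190:380]; cv2.imwrite('pics/top0c.png',cv2.resize(a,None,fx=4,fy=4,interpolation=cv2.INTER_CUBIC))
a=cv2.imread('pics/scene0.png')[205:315,240:365]; cv2.imwrite('pics/scene0c.png',cv2.resize(a,None,fx=5,fy=5,interpolation=cv2.INTER_CUBIC))
E
```

```text
(no output)
```

View pics/top0c.png

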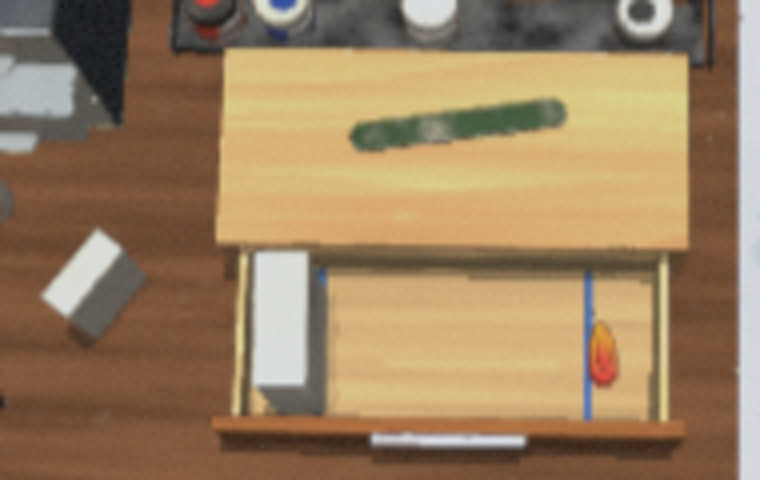

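View pics/scene0c.png

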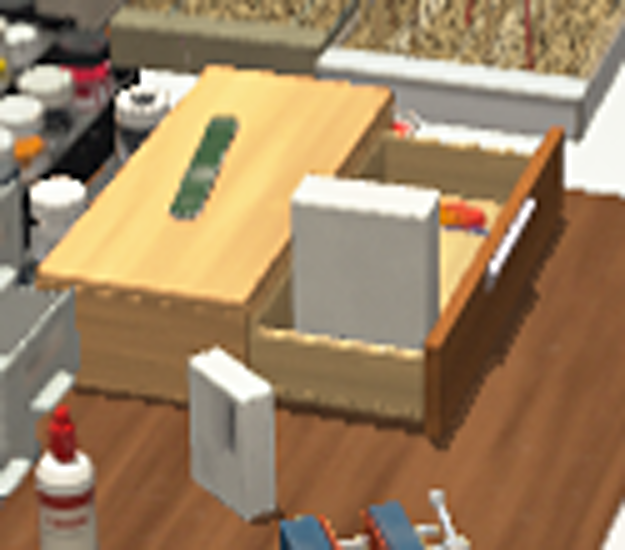

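The crops confirm it: the drawer carton (about 110 x 76 in view) is the larger one and stands at the left end. The desk box is visibly smaller. Next I'll measure the corners.

```bash
python3 - <<'E'
from plant import imaging
from h import *
p=imaging.capture("top")
def c(n,x,y,z): print(n,px2w(p,190+(x+.5)/4-.5,155+(y+.5)/4-.5,z).round(1))
for n,x,y in (("unit BL",226,48),("BR",688,55),("FL",217,243),("FR",688,248)): c(n,x,y,72)
for n,x,y in (("front outL",216,432),("front inL",212,418),("front inR",683,424),("outR",683,438)): c(n,x,y,62.5)
for n,x,y in (("lip L",372,443),("lip R",525,447)): c(n,x,y,57)
for n,x,y in (("wall L out",239,255),("wall L out front",233,416),("wall R out",669,255),("wR f",668,420)): c(n,x,y,47.5)
for n,x,y in (("cart BL",255,251),("BR",308,252),("FR",306,386),("FL",254,385)): c(n,x,y,121.5)
for n,x,y in (("cart bottom FR",325,413),("BR",326,275),("FL",268,413),("tapeR b",588,272),("tapeR f",587,420),("tapeL b?",323,278)): c(n,x,y,11.5)
for n,x,y in (("hull top",603,352),("hb",603,322),("hf",604,386)): c(n,x,y,18)
E
```

```text
unit BL [694.  269.7  72. ]
BR [698.8  -8.7  72. ]
FL [573.1 267.2  72. ]
FR [579.1 -10.1  72. ]
front outL [462.5 262.2  62.5]
front inL [470.6 265.   62.5]
front inR [475.8  -9.4  62.5]
outR [467.6  -9.5  62.5]
lip L [459.7 171.7  57. ]
lip R [460.1  82.3  57. ]
wall L out [572.  257.8  47.5]
wall L out front [474.3 255.3  47.5]
wall R out [580.4  -1.1  47.5]
wR f [480.   -1.9  47.5]
cart BL [557.4 236.7 121.5]
BR [557.7 207.1 121.5]
FR [482.  204.1 121.5]
FL [481.6 232.7 121.5]
cart bottom FR [482.9 205.1  11.5]
BR [569.4 209.   11.5]
FL [481.8 239.9  11.5]
tapeR b [576.5  46.2  11.5]
tapeR f [483.6  44.6  11.5]
tapeL b? [567.4 210.7  11.5]
hull top [525.   36.1  18. ]
hb [543.8  36.5  18. ]
hf [504.  35.  18.]
```

The pose comes out consistently: bay centre ≈ (525,128) with a yaw of about 1.2°. The right tape strip measures y=45.4 against 45.5 expected, and the carton top is centred at (520,220). When tipped it should land with its centre about 22 mm left of the bay middle. I'll swing over with the fingers shut and the jaws along x, to stage left of the carton.

```bash
python3 -m inch '[[-1,12,40,10,4],[-1,26,84,20,10],[-1,39,128,20,16],[-1,52,172,20,22],[-1,65,216,20,28],[-1,78,260,20,34],[-1,92,304,20,40],[-1,105,348,20,46],[-1,118,392,20,52],[-1,132,430,20,58]]'
```

```text
t: 1.85
ee_pos: [386.2, -139.0, 234.9]
tool_rot: [0.0, 0.753, 0.658, 0.0]
ft_force: [1.1, -1.3, -0.1]
gripper_width: 0.152
```

```bash
python3 -m inch '[[-1,14,44,0,3],[-1,28,88,0,6],[-1,42,132,0,9],[-1,56,176,0,9],[-1,70,220,0,9],[-1,84,264,0,9],[-1,98,308,0,9],[-1,112,352,0,9],[-1,125,396,0,9],[-1,132,432,0,9]]'
```

```text
t: 2.85
ee_pos: [518.9, 295.6, 234.9]
tool_rot: [0.0, 0.699, 0.715, 0.001]
ft_force: [1.1, 0.2, 0.2]
gripper_width: 0.008
```

```bash
python3 -m inch '[[-1,0,0,-30,0],[-1,0,0,-60,0],[-1,0,0,-90,0],[-1,0,0,-120,0],[-1,0,0,-134,0],[-1,0,0,-134,0]]'; python3 - <<'E'
from plant import imaging
import cv2
for n,b in (("top",(130,290,170,390)),("scene",(190,330,220,400))):
    a=imaging.capture(n)['color'][b[0]:b[1],b[2]:b[3],::-1]; cv2.imwrite(f'pics/{n}1.png',cv2.resize(a,None,fx=3,fy=3))
E
```

```text
t: 3.45
ee_pos: [517.7, 294.9, 99.2]
tool_rot: [-0.0, 0.699, 0.715, -0.001]
ft_force: [-0.1, -1.1, 1.2]
gripper_width: 0.004
```

View pics/scene1.png

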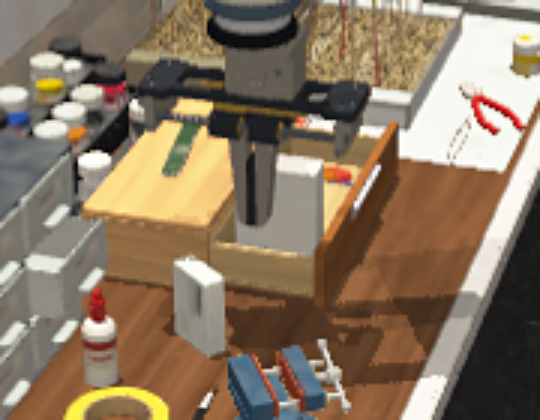

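View pics/top1.png

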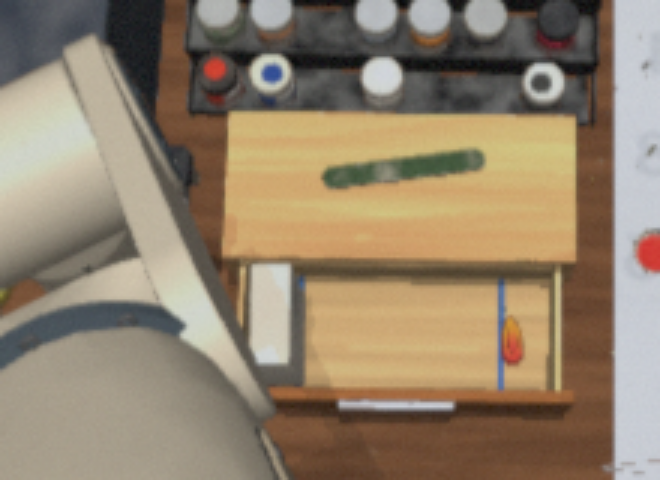

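The fingers are left of the carton and clear of it (scene 255,200), and the carton is still upright (top 270,315). I'll approach, then push slowly.

```bash
python3 -m inch '[[-1,1,-15,2,0],[-1,2,-27,4,0],[-1,2,-36,4,0],[-1,2,-41,4,0],[-1,2,-45,4,0],[-1,2,-49,4,0],[-1,2,-53,4,0],[-1,2,-57,4,0]]'
```

```text
t: 4.35
ee_pos: [521.4, 238.7, 105.7]
tool_rot: [0.0, 0.699, 0.715, 0.001]
ft_force: [-0.6, 0.6, 0.8]
gripper_width: 0.007
```

```bash
python3 -m inch '[[-1,0,-4,0,0],[-1,0,-8,0,0],[-1,0,-12,0,0],[-1,0,-16,0,0]]'; python3 - <<'E'
from plant import imaging
import cv2
for n,b in (("top",(130,290,170,390)),("scene",(190,330,220,400))):
    a=imaging.capture(n)['color'][b[0]:b[1],b[2]:b[3],::-1]; cv2.imwrite(f'pics/{n}2.png',cv2.resize(a,None,fx=3,fy=3))
E
```

```text
t: 4.75
ee_pos: [521.4, 222.4, 105.7]
tool_rot: [0.0, 0.699, 0.715, 0.001]
ft_force: [-0.3, -0.1, 0.6]
gripper_width: 0.006
```

View pics/scene2.png

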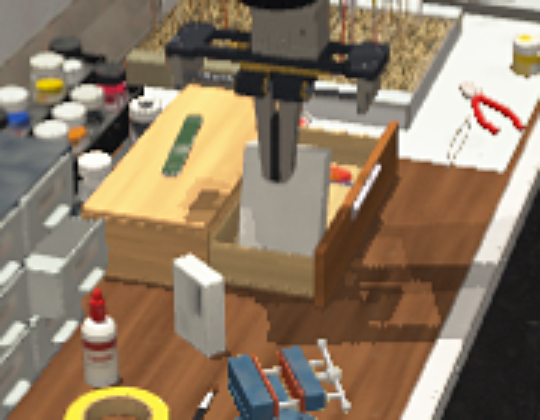

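View pics/top2.png

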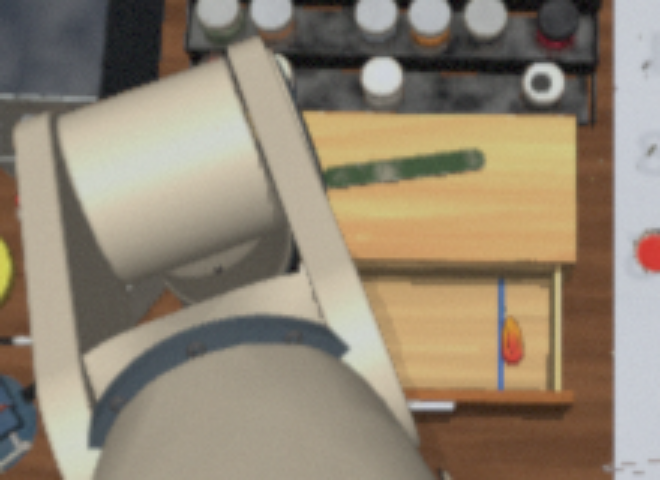

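The carton is leaning at about 10° (scene 288,195), so I'll keep pushing slowly.

```bash
python3 -m inch '[[-1,0,-4,0,0],[-1,0,-8,0,0],[-1,0,-12,0,0],[-1,0,-16,0,0],[-1,0,-20,0,0],[-1,0,-20,0,0],[-1,0,-20,0,0]]'; python3 - <<'E'
from plant import imaging
import cv2
for n,b in (("scene",(190,330,220,400)),):
    a=imaging.capture(n)['color'][b[0]:b[1],b[2]:b[3],::-1]; cv2.imwrite(f'pics/{n}3.png',cv2.resize(a,None,fx=3,fy=3))
E
```

```text
t: 5.55
ee_pos: [521.4, 202.1, 105.7]
tool_rot: [0.0, 0.699, 0.715, 0.001]
ft_force: [-0.2, -0.2, 0.4]
gripper_width: 0.005
```

View pics/scene3.png

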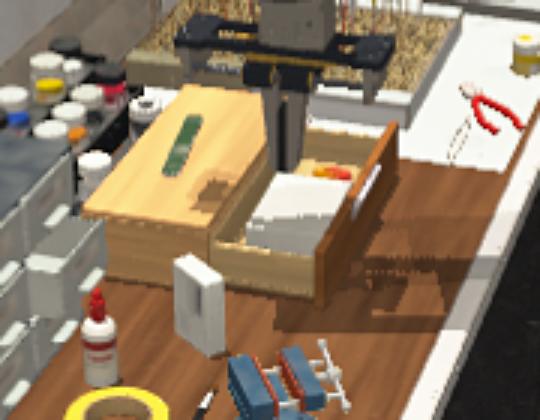

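It fell. Next I'll raise the tool and swing it aside so I can see where it landed.

```bash
python3 -m inch '[[-1,0,0,40,0],[-1,0,0,80,0],[-1,-20,-40,95,0],[-1,-45,-80,95,0],[-1,-65,-120,95,0],[-1,-85,-160,95,0],[-1,-105,-200,95,0],[-1,-125,-240,95,0],[-1,-135,-270,95,0],[-1,-140,-300,95,0]]'; python3 - <<'E'
from plant import imaging
import cv2
a=imaging.capture("top")['color'][155:275,190:380,::-1]; cv2.imwrite(f'pics/top4.png',cv2.resize(a,None,fx=4,fy=4,interpolation=cv2.INTER_CUBIC))
a=imaging.capture("scene")['color'][205:315,240:365,::-1]; cv2.imwrite('pics/scene4.png',cv2.resize(a,None,fx=5,fy=5,interpolation=cv2.INTER_CUBIC))
E
```

```text
t: 6.6
ee_pos: [380.3, -98.9, 200.9]
tool_rot: [0.001, 0.699, 0.715, 0.001]
ft_force: [0.4, -0.4, 0.5]
gripper_width: 0.005
```

View pics/top4.png

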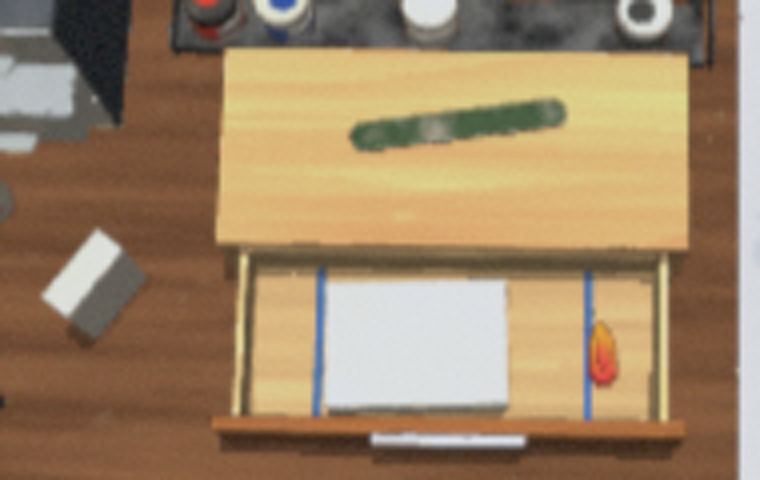

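View pics/scene4.png

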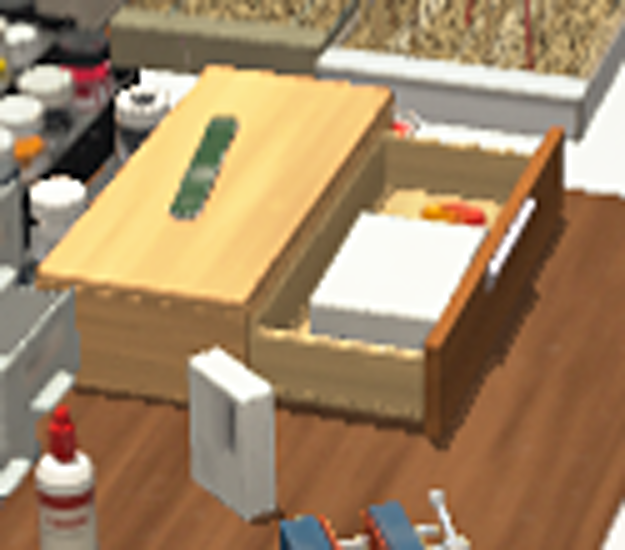

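The carton lies flat between the strips (top crop 328–507 × 281–405) and the hull is untouched. Now to work out its offset from the bay.

```bash
python3 - <<'E'
from plant import imaging
from h import *
p=imaging.capture("top")
def c(x,y,z): return px2w(p,190+(x+.5)/4-.5,155+(y+.5)/4-.5,z)
k=[c(x,y,41.5) for x,y in ((328,283),(506,281),(507,403),(329,405))]
for q in k: print(q.round(1))
m=np.mean(k,0)
L=np.mean([c(321,268,11.5),c(317,416,11.5)],0);R=np.mean([c(588,272,11.5),c(587,420,11.5)],0)
print("carton",m.round(1),"tapes",L.round(1),R.round(1),"bay y",((L+R)/2).round(1))
E
```

```text
[557.8 204.1  41.5]
[562.5  96.7  41.5]
[488.1  93.7  41.5]
[483.5 199.6  41.5]
carton [523.  148.5  41.5] tapes [527.3 211.1  11.5] [530.1  45.4  11.5] bay y [528.7 128.2  11.5]
```

The carton centre is about 20 mm from the bay middle, with a limit of 30 and a measuring error of about 2–3 mm, and x is about −4. That's acceptable, so I won't nudge it. Next I'll stage in front of the drawer front.

```bash
python3 -m inch '[[-1,2,40,0,0],[-1,4,80,0,0],[-1,8,125,0,0],[-1,12,170,0,0],[-1,16,205,0,0],[-1,18,227,-30,0],[-1,18,227,-70,0],[-1,18,227,-110,0],[-1,18,227,-150,0],[-1,18,227,-161,0]]'; python3 - <<'E'
from plant import imaging
import cv2
a=imaging.capture("scene")['color'][190:330,220:400,::-1]; cv2.imwrite('pics/scene5.png',cv2.resize(a,None,fx=4,fy=4,interpolation=cv2.INTER_CUBIC))
E
```

```text
t: 7.75
ee_pos: [396.5, 128.6, 37.0]
tool_rot: [-0.001, 0.7, 0.714, -0.001]
ft_force: [-0.5, 0.5, 0.4]
gripper_width: 0.006
```

View pics/scene5.png

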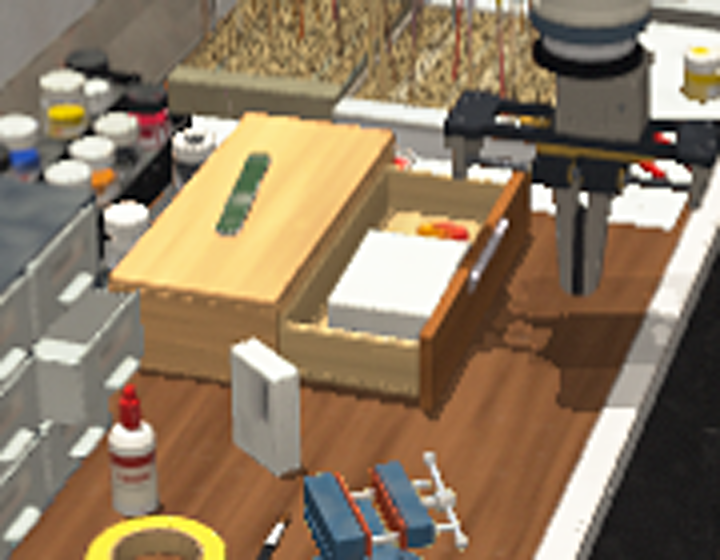

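The fingers stand in front of the drawer front at its middle (scene crop 580,290), and everything is clear. I'll push slowly.

```bash
python3 -m inch '[[-1,15,0,0,0],[-1,28,0,0,0],[-1,36,0,0,0],[-1,42,0,0,0],[-1,48,0,0,0],[-1,54,0,0,0],[-1,60,0,0,0],[-1,66,0,0,0],[-1,72,0,0,0],[-1,78,0,0,0]]'
```

```text
t: 8.8
ee_pos: [475.2, 128.5, 37.1]
tool_rot: [-0.001, 0.7, 0.714, -0.001]
ft_force: [-1.4, 1.5, 1.6]
gripper_width: 0.006
```

```bash
python3 -m inch '[[-1,6,0,0,0],[-1,12,0,0,0],[-1,18,0,0,0],[-1,24,0,0,0],[-1,30,0,0,0],[-1,36,1,0,0],[-1,42,1,0,0],[-1,48,1,0,0]]';  python3 - <<'E'
from plant import imaging
import cv2
a=imaging.capture("scene")['color'][190:330,220:400,::-1]; cv2.imwrite('pics/scene6.png',cv2.resize(a,None,fx=4,fy=4,interpolation=cv2.INTER_CUBIC))
E
```

```text
t: 9.6
ee_pos: [523.6, 129.4, 37.0]
tool_rot: [-0.001, 0.7, 0.714, -0.002]
ft_force: [-2.3, -0.5, -0.3]
gripper_width: 0.007
```

View pics/scene6.png

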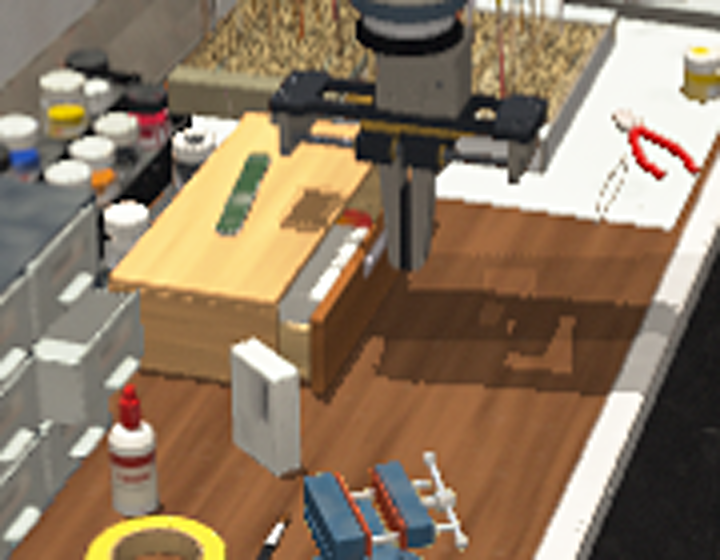

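The drawer is moving with about 2 N of force and roughly 25–30 mm left. I'll use shorter steps near the end.

```bash
python3 -m inch '[[-1,4,0,0,0],[-1,8,0,0,0],[-1,11,0,0,0],[-1,13,0,0,0],[-1,15,0,0,0],[-1,17,0,0,0]]'
```

```text
t: 10.25
ee_pos: [542.0, 129.7, 37.3]
tool_rot: [-0.0, 0.7, 0.714, -0.001]
ft_force: [-2.1, 1.1, -0.5]
gripper_width: 0.002
```

```bash
python3 -m inch '[[-1,1,0,0,0],[-1,2,0,0,0],[-1,3,0,0,0],[-1,4,0,0,0]]'; python3 - <<'E'
from plant import imaging
import cv2
a=imaging.capture("scene")['color'][190:330,220:400,::-1]; cv2.imwrite('pics/scene7.png',cv2.resize(a,None,fx=4,fy=4,interpolation=cv2.INTER_CUBIC))
E
```

```text
t: 10.65
ee_pos: [546.0, 129.7, 37.3]
tool_rot: [-0.0, 0.7, 0.714, -0.001]
ft_force: [-1.9, 1.1, -0.2]
gripper_width: 0.007
```

View pics/scene7.png

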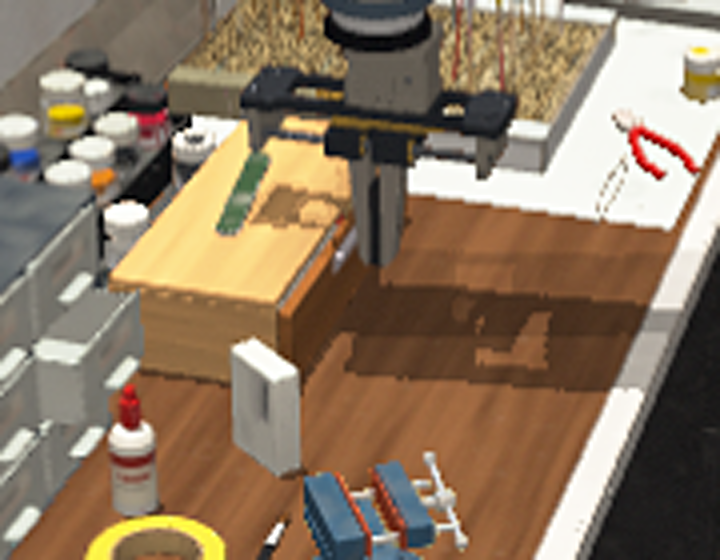

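The drawer isn't quite shut: a gap of a few mm still shows. I'll continue in 1 mm steps, watching the force.

```bash
python3 -m inch '[[-1,1,0,0,0],[-1,2,0,0,0],[-1,3,0,0,0],[-1,4,0,0,0]]'
```

```text
t: 11.1
ee_pos: [546.7, 129.6, 37.1]
tool_rot: [-0.003, 0.7, 0.714, -0.003]
ft_force: [-15.8, 4.9, 14.1]
gripper_width: 0.006
```

```bash
python3 -m inch '[[-1,1,0,0,0],[-1,2,0,0,0],[-1,3,0,0,0]]'
```

```text
t: 11.4
ee_pos: [546.6, 129.5, 37.0]
tool_rot: [-0.005, 0.7, 0.714, -0.006]
ft_force: [-16.2, 2.9, 14.0]
gripper_width: -0.0
```

```bash
python3 -m inch '[[-1,1,0,0,0],[-1,2,0,0,0]]'
```

```text
t: 11.6
ee_pos: [546.4, 129.4, 36.9]
tool_rot: [-0.006, 0.7, 0.714, -0.007]
ft_force: [-13.0, 2.6, 11.0]
gripper_width: 0.007
```

It stopped at x=546.7, where I predicted the shut position (≈546). I'll back off and look.

```bash
python3 -m inch '[[-1,-10,0,0,0],[-1,-40,0,0,0],[-1,-80,0,0,0],[-1,-110,0,30,0],[-1,-130,-40,80,0],[-1,-140,-85,120,0],[-1,-150,-130,160,0],[-1,-160,-175,160,0],[-1,-165,-215,160,0],[-1,-165,-230,160,0]]'; python3 - <<'E'
from plant import imaging
import cv2
from h import *
p=imaging.capture("top")
a=p['color'][155:275,190:380,::-1]; cv2.imwrite(f'pics/top8.png',cv2.resize(a,None,fx=4,fy=4,interpolation=cv2.INTER_CUBIC))
a=imaging.capture("scene")['color'][205:315,240:365,::-1]; cv2.imwrite('pics/scene8.png',cv2.resize(a,None,fx=5,fy=5,interpolation=cv2.INTER_CUBIC))
E
```

```text
t: 12.6
ee_pos: [381.3, -103.2, 198.4]
tool_rot: [-0.004, 0.7, 0.714, -0.007]
ft_force: [0.1, 0.3, -0.3]
gripper_width: 0.002
```

View pics/top8.png

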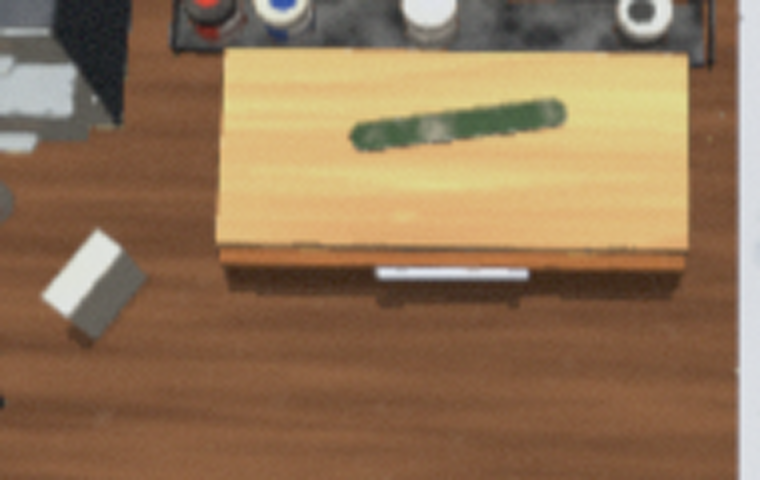

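View pics/scene8.png

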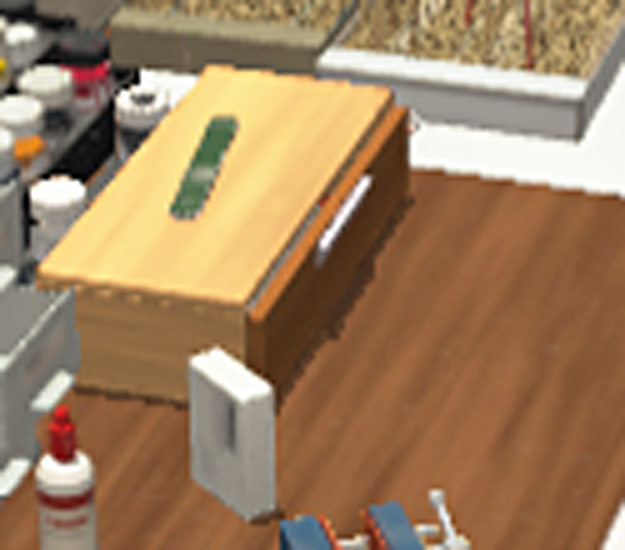

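```bash
python3 - <<'E'
from plant import imaging
import cv2
from h import *
p=imaging.capture("top")
def c(x,y,z): return px2w(p,190+(x+.5)/4-.5,155+(y+.5)/4-.5,z).round(1)
print("front out",c(226,264,62.5),c(684,269,62.5),"lip",c(376,277,57),c(527,280,57))
# predicted scene pixels of front outer edge for shut (front face = unit front -10)
s=imaging.capture("scene")
a=s['color'][225:295,280:330,::-1]; cv2.imwrite('pics/scene9.png',cv2.resize(a,None,fx=8,fy=8,interpolation=cv2.INTER_CUBIC))
a=p['color'][205:235,235:370,::-1]; cv2.imwrite('pics/top9.png',cv2.resize(a,None,fx=5,fy=8,interpolation=cv2.INTER_CUBIC))
E
```

```text
front out [562.8 262.7  62.5] [568.5  -8.8  62.5] lip [559. 174.  57.] [560.   84.1  57. ]
```

View pics/scene9.png

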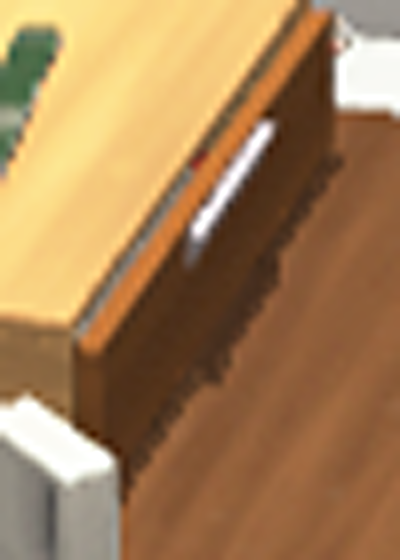

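View pics/top9.png

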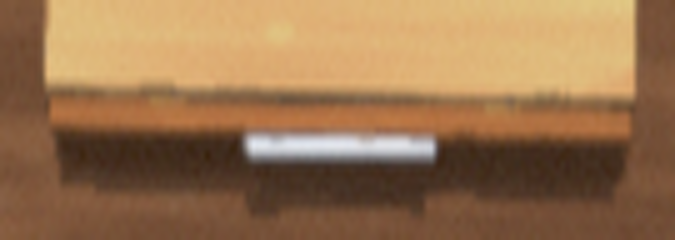

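A red spot shows in the gap at the scene crop (195,160). I need to know what it is.

```bash
python3 - <<'E'
from plant import imaging
import cv2
from h import *
s=imaging.capture("scene")
for n,X in (("hull",(627,38,20)),("lip L",(558,173,57)),("lip R",(560,84,57)),("frontTopL",(563,266,62.5)),("frontTopR",(568.5,-11,62.5)),("roof FL",(573,267,72)),("roof FR",(579,-10,72)),("roof FL64",(573,267,64)),("stick",(649,126,76))):
    q=w2px(s,X); print(n,q.round(1),((q-[280,225])*8).round())
q=(280+195/8,225+160/8)
for z in (62.5,72,41,20): print(z,px2w(s,*q,z).round())
from plant import models
print(models.search_frame(s,"hull"),models.search_frame(s,"carton"))
c=s['color']
print(c[238:252,296:312,0].astype(int)-c[238:252,296:312,1])
for r in range(240,256): print(r,c[r,304-int((r-245)*0.0)].tolist(), c[r,300].tolist(), c[r,308].tolist())
E
```

```text
hull [298.6 242.7] [149. 141.]
lip L [305.6 255.2] [205. 242.]
lip R [314.6 241.5] [277. 132.]
frontTopL [292.7 268.8] [102. 350.]
frontTopR [321.5 226.1] [332.   9.]
roof FL [289.  265.3] [ 72. 323.]
roof FR [318.2 223. ] [305. -16.]
roof FL64 [289.1 267.9] [ 73. 343.]
stick [281.2 237.7] [ 10. 102.]
62.5 [578. 125.  62.]
72 [572. 142.  72.]
41 [592.  86.  41.]
20 [605.  47.  20.]
[{'position': [614.6, 180.4, 72.3], 'conf': 0.2}] [{'position': [549.1, 354.3, 48.2], 'conf': 0.77}]
[[37 43 43 45 45 45 44 45 45 44 44 60 32 26 72 81]
 [39 45 46 47 45 47 43 46 45 46 50 38 25 55 83 83]
 [43 46 45 46 45 46 46 48 46 47 48 24 32 80 82 75]
 [47 45 45 46 46 47 48 48 46 58 28 25 74 87 86 39]
 [45 45 46 45 48 49 49 44 54 33 23 57 83 86 56 14]
 [44 47 46 47 49 50 49 47 43 32 39 77 84 74 18  6]
 [44 44 47 49 50 49 48 55 42 72 77 81 73 33 13  9]
 [44 44 50 48 50 45 55 36 91 82 86 84 46 14  2  9]
 [45 46 50 50 52 54 39 14 70 80 81 72 20  3  8 15]
 [46 49 51 50 51 50 16 16 75 82 80 31 10  6  9 26]
 [50 50 49 47 60 24 10 70 85 85 51 15  3 10 22 32]
 [49 48 47 54 35 11 46 86 88 66 15  3  8 13 29 29]
 [
[... 188 characters left out ...]
194, 120, 58]
242 [244, 190, 119] [244, 196, 122] [211, 128, 60]
243 [169, 126, 79] [242, 193, 122] [209, 125, 58]
244 [113, 71, 49] [240, 190, 118] [183, 110, 57]
245 [143, 52, 40] [241, 191, 117] [141, 95, 70]
246 [171, 101, 65] [245, 193, 121] [196, 176, 174]
247 [197, 122, 64] [249, 198, 122] [230, 220, 222]
248 [208, 123, 57] [221, 161, 97] [254, 251, 255]
249 [211, 123, 55] [139, 104, 65] [205, 197, 202]
250 [191, 110, 48] [124, 105, 86] [92, 85, 84]
251 [149, 103, 79] [132, 121, 108] [73, 54, 40]
252 [172, 156, 152] [174, 127, 93] [76, 46, 27]
253 [251, 244, 248] [199, 126, 66] [74, 44, 21]
254 [205, 194, 197] [205, 124, 59] [75, 46, 23]
255 [112, 107, 109] [210, 127, 61] [76, 45, 24]
```

The sightline through the slot above the drawer front reaches the hull's expected spot (ray at (605,47,20)). So the red spot is the hull's front tip, in its own end. I'll check the remaining opening with sub-pixel edge fits in the top view.

```bash
python3 - <<'E'
from plant import imaging
import cv2
from h import *
P=[imaging.capture("top") for _ in range(4)]; p=P[0]
img=np.mean([q['color'].astype(float) for q in P],0)
rows=np.arange(205,230)
for cols in ((250,260,270,278),(325,335,345,352)):
    for u in cols:
        prof=img[205:230,u-2:u+3].mean(1)
        if u in(260,335): print(u,prof.astype(int).tolist())
E
```

```text
260 [[223, 181, 121], [223, 182, 121], [223, 184, 122], [223, 186, 124], [223, 187, 125], [223, 181, 121], [223, 180, 120], [223, 181, 121], [223, 181, 121], [222, 180, 120], [207, 161, 108], [152, 117, 79], [154, 103, 66], [171, 109, 65], [176, 112, 66], [160, 102, 61], [108, 70, 42], [73, 49, 32], [66, 44, 29], [66, 44, 29], [68, 45, 30], [73, 50, 34], [84, 58, 42], [93, 65, 45], [120, 83, 56]]
335 [[223, 188, 125], [223, 187, 124], [223, 182, 122], [223, 179, 120], [223, 181, 121], [223, 185, 123], [223, 185, 122], [223, 183, 121], [223, 183, 121], [223, 185, 123], [222, 183, 121], [211, 166, 111], [150, 117, 83], [162, 120, 74], [178, 119, 69], [177, 113, 66], [165, 105, 62], [112, 72, 43], [71, 46, 29], [64, 43, 27], [63, 43, 27], [68, 46, 30], [69, 47, 32], [77, 53, 37], [85, 58, 41]]
```

```bash
python3 - <<'E'
from plant import imaging
from h import *
p=imaging.capture("top")
for u,a,b in ((260,215.55,220.7),(335,216.55,221.8)):
    A=px2w(p,u,a,72);B=px2w(p,u,b,62.5);print(A.round(2),B.round(2),"dx",A[0]-B[0])
    for g in (0,2,4,6): print(g,(w2px(p,(A[0]-10-g,A[1],62.5))-w2px(p,A)).round(2))
E
```

```text
[573.93 229.2   72.  ] [563.67 229.83  62.5 ] dx 10.25496930484644
0 [0.27 5.05]
2 [0.22 5.88]
4 [0.17 6.7 ]
6 [0.12 7.52]
[577.2   52.66  72.  ] [566.72  52.03  62.5 ] dx 10.483814746585267
0 [-0.26  5.04]
2 [-0.28  5.86]
4 [-0.3   6.69]
6 [-0.32  7.51]
```

The remaining opening is about 0.4 mm, which fits the hard stop I felt. The arm is parked clear at z≈198, and nothing else has moved in the views. I'll hand it in.

```bash
python3 - <<'E'
from plant import ticket, readout
s=readout.state(); print(s['t'],s['ee_pos'],s['ft_force'])
print(ticket.job_done())
E
```

```text
13.2 [381.50896615 -99.90117969 196.82014958] [ 0.18361873 -0.23314799  0.15976716]
the job is handed in; nothing more can be done
None
```

I tipped the standing carton over with the shut fingers, then pushed the drawer shut on its front and handed the job in at 13.2 s. No verdict was reported.

- **Carton:** before shutting, it lay flat between the tape strips. Its middle was about 20 mm left of the drawer's middle (limit 30) and 2–6 mm toward the front (limit 20). I judged that enough margin and did not nudge it further.
- **Drawer:** it moved with about 2 N and then stopped firmly, with about 16 N along the push. A fit to the top picture puts the remaining opening at about 0.4 mm, assuming a 10 mm thick front.
- **Model part:** it was untouched before the push. Afterwards only its red tip showed through the slot above the drawer front, where it should be in its own end.
- **Odd reading:** at the stop the wrist also read about 14 N upward. I did not find the cause; it may be the fingers bearing on the lip. It went away when I backed off.
- **Not checked:** with the drawer shut I could not re-measure the carton or the model part inside. I checked the other things on the desk only by eye; nothing in the views I looked at had visibly moved.

The arm finished clear of everything, with the fingertips about 197 mm above the desk and almost no force on the wrist.

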